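# Load the pedal tipper with turned balls

### The arm

A 7-joint arm with a two-finger parallel gripper is mounted at the origin on the work surface. World frame = base frame: x ahead of the robot, y to its left, z up, the work surface at z = 0. Lengths are in m, angles in rad, forces in N, time in s.
With the tool pointing down it reaches from about 0.425 to 0.875 m from the base axis. Payload 4.7 kg.
Tool frame: the origin (TCP) lies where the fingers leave the gripper's body, on its centre line; the fingertips stand 70 mm ahead of it and the grasp point (between the pads) lies 51 mm ahead of it; z points along the fingers, y is the line along which they close (so a half turn about z gives the same grasp; the last joint's range is limited). The gripper opens to 87 mm and grips with 3 to 60 N. Pads are 19 mm wide; open, the fingers measure 117 mm over their backs; the gripper's body (75 mm by 190 mm) begins 51 mm behind the grasp point.
Start: joints at [-1.128, 0.321, -0.07, 1.45, 0.023, 1.371, -0.057], TCP at [0.27, 0.591, 0.292] pointing down, gripper open.
Joint ranges: [-2.86, 2.86], [-0.3, 2.09], [-1.38, 1.24], [0.06, 2.45], [-1.56, 4.7], [0.09, 2.05], [-2.69, 2.69]. Speed limits (rad/s): [2.57, 2.57, 3.14, 3.14, 3.14, 3.14, 3.14].

### API

Orientations are given as a rotation vector (axis times angle).
In Python, from bench import get_state, get_image, get_calibration, close_job gives the robot as it stands.
- The arm moves only by the tool send_rows, never from a script. Its argument "rows" is a list of rows, each an object of numbers: "hand": the finger opening in mm, from 0 to 87; "x", "y", "z": the shift along the world's x, y, z in mm; "roll": the turn about the world's z in degrees. A call has 1 to 10 rows; each row shifts and turns the commanded pose from where the row before left it; what a row does not reach is not made up. A row lasts 1/10 s, in which the tool goes at most 50 mm and 8.59 degrees, less where a joint would pass 70% of its speed; a pose out of reach is approached as far as the arm can. A call is refused whole if a number of a shift passes 50 or a number of a turn 8.59, either way. A call with a gripper value outside its range is refused whole. The fingers move at their own pace and stop on an object; "force" is the grip in N (left out, the last holds). Time passes only in rows, so rows that do not move let the fingers close. It gives the time, the measured TCP pose, the force, the opening and the grip force at its end, in the units of the state.
- get_state(): the state, without advancing time (a new reading comes with each control period).
- get_image(name): name is "scene" or "top"; returns the picture (400x640x3 uint8, blue, green, red); there is no depth.
- get_calibration(name): a dict with "mtx" (3x3 intrinsics, pixels), "D" ([k1, k2, p1, p2, k3] as OpenCV has them; the pictures are not rectified), "world_from_camera" (4x4, takes a point from camera to world coordinates). Camera axes: x right, y down, z forward; pixel columns grow to the right and rows downward; lengths in m; the calibration is good to about 2 mm. A picture is of the moment at which its call begins. get_calibration takes no time and is no camera call.
- close_job(): hands the job in; it is judged then, once.
The state is a dict: "time": time; "joint_positions": joint angles; "qd": joint speeds; "joint_torque": joint torques, N m; "position": TCP position; "tool_rot": TCP orientation; "ft_force": force on the tool from outside, world axes, zero at the start; "torque": the same for the moment, N m; "grip_width": opening from 0.0 (shut) to 1.0 (fully open); "grip_force": force on a finger pad.
Only numpy, scipy, OpenCV 4.12 (cv2) and the standard library are available. Lean on these libraries where they do the work, as an engineer would, in place of code of your own. Each camera call takes 0.05 s, during which the arm holds its last target. There are 200 camera calls.

### The job

Using the hand scoop, and without the gripper touching the balls, scoop turned wooden balls from the sloping tray into the steel pan of the tipper until at least four are in the pan together. Then press the pedal at the pan's side right down to its stop, hold it there a moment so that the batch rolls into the bin, and let it spring back. Finish with the scoop standing upright on the bench, every ball either in the bin (at least four) or still in the tray, and the other things left where they are.

Things in the scene. Friction and masses are not known exactly. Their poses are not given: they have to be found in the camera images.
- scoop: loose aluminium hand scoop, about 0.2 kg, upright on the bench, handle towards the robot. Flat bowl 100 mm long (x -45 to +55), 100 mm wide outside, 95 inside, sheet 2.5 mm, lip 1.5; open mouth at +x. Back wall 45 mm high; side walls 42 mm high to x = 0, then 22 mm to x = 24; no sides on the last 31 mm. Origin: on the underside, middle line, 55 mm behind the lip; x to the mouth, z up
- scoop_grip (a point): grip point on the axis of the scoop's wooden handle, 95 mm behind and 70 mm above the scoop's origin. The handle is a level bar, 105 mm long (from 55 to 160 mm behind the scoop's origin), 20 mm wide and 24 mm high; it can be pinched across its width from above
- scoop_lip (a point): middle of the lip (front edge) of the scoop, on the underside
- tray: plywood stock tray fixed to the bench, inside 190 mm (x) by 116 mm (y), walls 6 mm thick, tops 50 mm above the bench. The inner floor slopes down evenly away from the robot, from 22 mm above the bench at x = -95 mm to 8 mm at x = +95 mm, so the balls gather along the far (+x) wall. Origin: on the bench under the centre
- tray_back (a point): point on the tray's inner floor at the middle of the foot of the far (+x) wall
- ball0: smooth waxed wooden ball, 30 mm diameter, about 11 g, all six alike; origin at its centre (axes turn as it rolls)
- ball1: smooth waxed wooden ball, 30 mm diameter, about 11 g, all six alike; origin at its centre (axes turn as it rolls)
- ball2: smooth waxed wooden ball, 30 mm diameter, about 11 g, all six alike; origin at its centre (axes turn as it rolls)
- ball3: smooth waxed wooden ball, 30 mm diameter, about 11 g, all six alike; origin at its centre (axes turn as it rolls)
- ball4: smooth waxed wooden ball, 30 mm diameter, about 11 g, all six alike; origin at its centre (axes turn as it rolls)
- ball5: smooth waxed wooden ball, 30 mm diameter, about 11 g, all six alike; origin at its centre (axes turn as it rolls)
- tipper: white metal stand of the pedal tipper, fixed to the bench: an open bin 60 mm high on the robot's side, two side posts, carrying a steel tipping pan. Origin: on the bench under the pan's hinge line; x away from the robot, y along the hinge (the pedal is on the +y side)
- bin_in (a point): centre of the bin's inner floor, 6 mm above the bench. Inside the bin is 166 mm (x, frame of the tipper) by 143 mm (y); walls 55 mm, the one nearest the robot 60 mm high; the pan covers its rear third
- pan (a joint): angle of the sprung tipping pan, rad: 0 at rest (floor slopes 0.15 down away from the robot, so balls stay in), 0.55 at the stop with the pedal fully down (floor slopes 0.40 down towards the robot; balls roll out over the open edge into the bin). About 5 N on the pedal to start, 11 N at the stop; springs back when let go
- pan_mid (a point): point on the pan's floor, 20 mm beyond the hinge line (hinge 92 mm above the bench); the frame tilts with the pan: x away from the robot along the floor, z normal to it. From here the floor reaches 67 mm to the back wall (+x), 65 mm to the open edge (-x, no wall) and 65 mm to either side; back and side walls are 50 mm high, 3 mm thick
- pedal_top (a point): centre of the top of the black rubber pedal pad, 44 x 44 mm, on an arm beside the pan on its +y side, 75 mm on the robot's side of the hinge; it goes down about 40 mm from rest to the stop
- gouge: woodturning gouge, 170 mm wooden handle and 130 mm steel shank lying on the bench; origin under the joint of handle and shank (not needed, leave it alone)
- spindle: small turned wooden spindle, 100 mm tall, 48 mm foot, standing; origin at the foot's centre (not needed, leave it alone)
- glue: closed glue bottle, 52 mm diameter, 130 mm tall; origin under its centre (not needed, leave it alone)
- tape: roll of paper tape lying flat, 70 mm diameter, 24 mm high; origin under its centre (not needed, leave it alone)

How it is judged:
On the way, in this order (a step that is already met when the one before it is completed fails the run):
1. at least four balls are in the pan together, the pedal up (((distance between each of ball0, ball1, ball2, ball3 and pan_mid below 0.082 m and z of each of ball0, ball1, ball2, ball3 in the frame of pan_mid above 0.005 m) or (distance between each of ball0, ball1, ball2, ball4 and pan_mid below 0.082 m and z of each of ball0, ball1, ball2, ball4 in the frame of pan_mid above 0.005 m) or (distance between each of ball0, ball1, ball2, ball5 and pan_mid below 0.082 m and z of each of ball0, ball1, ball2, ball5 in the frame of pan_mid above 0.005 m) or (distance between each of ball0, ball1, ball3, ball4 and pan_mid below 0.082 m and z of each of ball0, ball1, ball3, ball4 in the frame of pan_mid above 0.005 m) or (distance between each of ball0, ball1, ball3, ball5 and pan_mid below 0.082 m and z of each of ball0, ball1, ball3, ball5 in the frame of pan_mid above 0.005 m) or (distance between each of ball0, ball1, ball4, ball5 and pan_mid below 0.082 m and z of each of ball0, ball1, ball4, ball5 in the frame of pan_mid above 0.005 m) or (distance between each of ball0, ball2, ball3, ball4 and pan_mid below 0.082 m and z of each of ball0, ball2, ball3, ball4 in the frame of pan_mid above 0.005 m) or (distance between each of ball0, ball2, ball3, ball5 and pan_mid below 0.082 m and z of each of ball0, ball2, ball3, ball5 in the frame of pan_mid above 0.005 m) or (distance between each of ball0, ball2, ball4, ball5 and pan_mid below 0.082 m and z of each of ball0, ball2, ball4, ball5 in the frame of pan_mid above 0.005 m) or (distance between each of ball0, ball3, ball4, ball5 and pan_mid below 0.082 m and z of each of ball0, ball3, ball4, ball5 in the frame of pan_mid above 0.005 m) or (distance between each of ball1, ball2, ball3, ball4 and pan_mid below 0.082 m and z of each of ball1, ball2, ball3, ball4 in the frame of pan_mid above 0.005 m) or (distance between each of ball1, ball2, ball3, ball5 and pan_mid below 0.082 m and z of each of ball1, ball2, ball3, ball5 in the frame of pan_mid above 0.005 m) or (distance between each of ball1, ball2, ball4, ball5 and pan_mid below 0.082 m and z of each of ball1, ball2, ball4, ball5 in the frame of pan_mid above 0.005 m) or (distance between each of ball1, ball3, ball4, ball5 and pan_mid below 0.082 m and z of each of ball1, ball3, ball4, ball5 in the frame of pan_mid above 0.005 m) or (distance between each of ball2, ball3, ball4, ball5 and pan_mid below 0.082 m and z of each of ball2, ball3, ball4, ball5 in the frame of pan_mid above 0.005 m)) and value of joint pan below 0.08 rad), for 0.3 s.
2. the pedal is pressed down to its stop and held a moment (value of joint pan above 0.51 rad), for 0.3 s.
At the end, for the whole second after the job is handed in: At least four balls lie in the bin and every other ball in the bin or in the tray; the pan is back at rest (below 0.05 rad); the scoop stands upright on the bench (underside within 8 mm of it, tilt below 0.1 rad), still and released (((horizontal distance between each of ball0, ball1, ball2, ball3 and bin_in below 0.0905 m and z of each of ball0, ball1, ball2, ball3 in the frame of bin_in below 0.055 m) or (horizontal distance between each of ball0, ball1, ball2, ball4 and bin_in below 0.0905 m and z of each of ball0, ball1, ball2, ball4 in the frame of bin_in below 0.055 m) or (horizontal distance between each of ball0, ball1, ball2, ball5 and bin_in below 0.0905 m and z of each of ball0, ball1, ball2, ball5 in the frame of bin_in below 0.055 m) or (horizontal distance between each of ball0, ball1, ball3, ball4 and bin_in below 0.0905 m and z of each of ball0, ball1, ball3, ball4 in the frame of bin_in below 0.055 m) or (horizontal distance between each of ball0, ball1, ball3, ball5 and bin_in below 0.0905 m and z of each of ball0, ball1, ball3, ball5 in the frame of bin_in below 0.055 m) or (horizontal distance between each of ball0, ball1, ball4, ball5 and bin_in below 0.0905 m and z of each of ball0, ball1, ball4, ball5 in the frame of bin_in below 0.055 m) or (horizontal distance between each of ball0, ball2, ball3, ball4 and bin_in below 0.0905 m and z of each of ball0, ball2, ball3, ball4 in the frame of bin_in below 0.055 m) or (horizontal distance between each of ball0, ball2, ball3, ball5 and bin_in below 0.0905 m and z of each of ball0, ball2, ball3, ball5 in the frame of bin_in below 0.055 m) or (horizontal distance between each of ball0, ball2, ball4, ball5 and bin_in below 0.0905 m and z of each of ball0, ball2, ball4, ball5 in the frame of bin_in below 0.055 m) or (horizontal distance between each of ball0, ball3, ball4, ball5 and bin_in below 0.0905 m and z of each of ball0, ball3, ball4, ball5 in the frame of bin_in below 0.055 m) or (horizontal distance between each of ball1, ball2, ball3, ball4 and bin_in below 0.0905 m and z of each of ball1, ball2, ball3, ball4 in the frame of bin_in below 0.055 m) or (horizontal distance between each of ball1, ball2, ball3, ball5 and bin_in below 0.0905 m and z of each of ball1, ball2, ball3, ball5 in the frame of bin_in below 0.055 m) or (horizontal distance between each of ball1, ball2, ball4, ball5 and bin_in below 0.0905 m and z of each of ball1, ball2, ball4, ball5 in the frame of bin_in below 0.055 m) or (horizontal distance between each of ball1, ball3, ball4, ball5 and bin_in below 0.0905 m and z of each of ball1, ball3, ball4, ball5 in the frame of bin_in below 0.055 m) or (horizontal distance between each of ball2, ball3, ball4, ball5 and bin_in below 0.0905 m and z of each of ball2, ball3, ball4, ball5 in the frame of bin_in below 0.055 m)) and ((horizontal distance between ball0 and bin_in below 0.0905 m and z of ball0 in the frame of bin_in below 0.055 m) or (x of ball0 in the frame of tray between -0.097 and 0.097 m and y of ball0 in the frame of tray between -0.06 and 0.06 m and z of ball0 in the frame of tray between 0 and 0.07 m)) and ((horizontal distance between ball1 and bin_in below 0.0905 m and z of ball1 in the frame of bin_in below 0.055 m) or (x of ball1 in the frame of tray between -0.097 and 0.097 m and y of ball1 in the frame of tray between -0.06 and 0.06 m and z of ball1 in the frame of tray between 0 and 0.07 m)) and ((horizontal distance between ball2 and bin_in below 0.0905 m and z of ball2 in the frame of bin_in below 0.055 m) or (x of ball2 in the frame of tray between -0.097 and 0.097 m and y of ball2 in the frame of tray between -0.06 and 0.06 m and z of ball2 in the frame of tray between 0 and 0.07 m)) and ((horizontal distance between ball3 and bin_in below 0.0905 m and z of ball3 in the frame of bin_in below 0.055 m) or (x of ball3 in the frame of tray between -0.097 and 0.097 m and y of ball3 in the frame of tray between -0.06 and 0.06 m and z of ball3 in the frame of tray between 0 and 0.07 m)) and ((horizontal distance between ball4 and bin_in below 0.0905 m and z of ball4 in the frame of bin_in below 0.055 m) or (x of ball4 in the frame of tray between -0.097 and 0.097 m and y of ball4 in the frame of tray between -0.06 and 0.06 m and z of ball4 in the frame of tray between 0 and 0.07 m)) and ((horizontal distance between ball5 and bin_in below 0.0905 m and z of ball5 in the frame of bin_in below 0.055 m) or (x of ball5 in the frame of tray between -0.097 and 0.097 m and y of ball5 in the frame of tray between -0.06 and 0.06 m and z of ball5 in the frame of tray between 0 and 0.07 m)) and value of joint pan below 0.05 rad and angle between scoop's own z axis and vertical below 0.1 rad and height (world z) of scoop between -0.005 and 0.008 m and linear speed of scoop below 0.02 m/s and contact force between the fingers and scoop below 0.1 N); the robot touches nothing.
It fails at once if the gripper's fingers push on a ball (over 1 N) (contact force between the fingers and ball0 above 1 N or contact force between the fingers and ball1 above 1 N or contact force between the fingers and ball2 above 1 N or contact force between the fingers and ball3 above 1 N or contact force between the fingers and ball4 above 1 N or contact force between the fingers and ball5 above 1 N).
It fails at once if a bystander is moved by more than 40 mm (distance of any of gouge, spindle, glue, tape from where it was at the start of the episode above 0.04 m).
It also fails if it takes over 67 s, if anything falls off the work surface, if the arm or the gripper's body presses on something with over 40 N, if the wrist force passes 120 N, or if a joint passes its speed limit or range.

## Working session

There is one attempt and no reset: what is moved stays moved. The work goes in short steps, Python scripts to look and compute and a tool call to move; the robot and the scene stay as the last step left them, time stands still between calls to the robot, and variables do not carry over. Pictures are saved under pics/ and viewed, at most 10 in all, crops included, and the job is handed in when it is done.

Besides the shell and the picture viewer there is one more tool, called after "Request:" as name(argument=value, ...), one argument or row to a line, values as JSON. send_rows: Moves the arm, as the interface text tells. Its arguments: {"type":"object","properties":{"rows":{"type":"array","items":{"type":"object","properties":{"hand":{"type":"number"},"x":{"type":"number"},"y":{"type":"number"},"z":{"type":"number"},"roll":{"type":"number"}}}},"force":{"type":"number"}},"required":["rows"]}

```bash
mkdir -p pics; cat > h.py <<'E'
import numpy as np,cv2
from bench import *
def grab(n,f=None):
    im=np.array(get_image(n)); 
    if f: cv2.imwrite('pics/'+f,im)
    return im
def ray(n,uv):
    c=get_calibration(n);T=np.array(c['world_from_camera'])
    p=cv2.undistortPoints(np.array([[uv]],float),np.array(c['mtx']),np.array(c['D']))[0,0]
    return T[:3,3],T[:3,:3]@np.array([p[0],p[1],1.])
def onz(n,uv,z):
    o,d=ray(n,uv); return o+d*(z-o[2])/d[2]
def tri(a,b):
    (o1,d1),(o2,d2)=ray('scene',a),ray('top',b)
    A=np.stack([d1,-d2],1);s=np.linalg.lstsq(A,o2-o1,rcond=None)[0]
    p,q=o1+s[0]*d1,o2+s[1]*d2
    return (p+q)/2,np.linalg.norm(p-q)
def px(n,P):
    c=get_calibration(n);T=np.linalg.inv(np.array(c['world_from_camera']))
    return cv2.projectPoints(np.array(P,float).reshape(-1,3),cv2.Rodrigues(T[:3,:3])[0],T[:3,3],np.array(c['mtx']),np.array(c['D']))[0][:,0]
E
python3 - <<'E'
from h import *
np.set_printoptions(precision=3,suppress=True)
grab('scene','s0.png');grab('top','t0.png')
for n in('scene','top'):
    c=get_calibration(n);print(np.array(c['mtx']),c['D'],np.array(c['world_from_camera']))
print(get_state())
E
```

```text
[[365.123   0.    315.872]
 [  0.    365.123 203.473]
 [  0.      0.      1.   ]] [-0.073  0.     0.     0.     0.   ] [[-0.723  0.447 -0.526  1.112]
 [ 0.69   0.45  -0.566  0.634]
 [-0.017 -0.773 -0.635  0.686]
 [ 0.     0.     0.     1.   ]]
[[508.722   0.    315.831]
 [  0.    508.722 198.123]
 [  0.      0.      1.   ]] [0.046 0.    0.    0.    0.   ] [[-0.006 -0.995  0.098  0.465]
 [-1.     0.008  0.016  0.058]
 [-0.017 -0.097 -0.995  1.442]
 [ 0.     0.     0.     1.   ]]
{'time': 0.1, 'joint_positions': array([-1.128,  0.322, -0.07 ,  1.452,  0.023,  1.371, -0.057]), 'qd': array([-0.001, -0.001,  0.001, -0.004,  0.   , -0.001, -0.002]), 'joint_torque': array([ -0.   , -49.257,  -0.406, -31.34 ,  -0.064,   0.039,   0.   ]), 'position': array([0.27 , 0.591, 0.291]), 'tool_rot': array([-0.668, -3.069,  0.003]), 'ft_force': array([-0.153, -0.117, -0.037]), 'torque': array([-0.015, -0.002, -0.071]), 'grip_force': 0.0, 'grip_width': 1.0015214296468689}
```

View pics/s0.png

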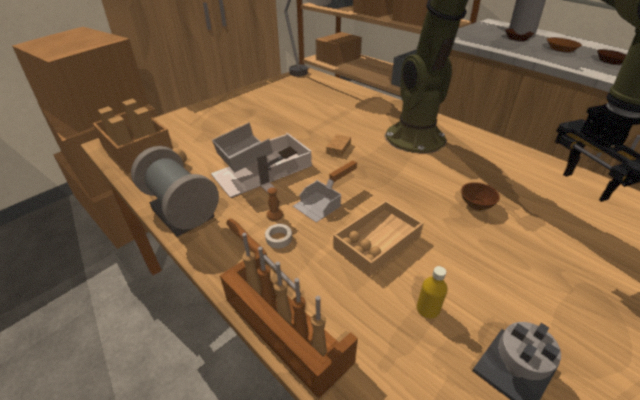

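View pics/t0.png

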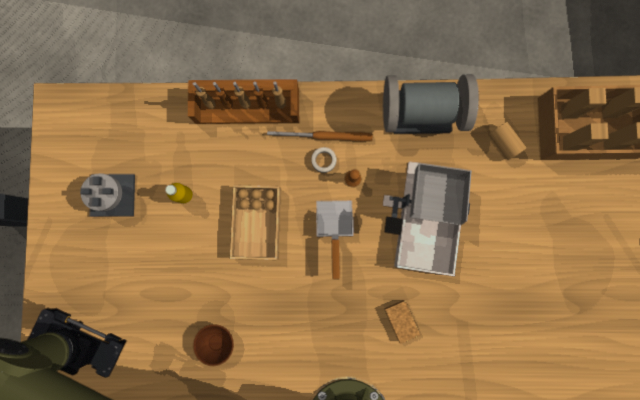

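The scene picture shows the tipper at about (265,155), the scoop at (325,195) and the tray at (378,237). In the top picture they are at (432,220), (335,235) and (255,222), and six balls lie in two rows near (257,200). I'll enlarge both pictures.

```bash
python3 - <<'E'
import cv2
t=cv2.imread('pics/t0.png');s=cv2.imread('pics/s0.png')
cv2.imwrite('pics/t0c.png',cv2.resize(t[145:290,220:480],None,fx=3,fy=3,interpolation=cv2.INTER_CUBIC))
cv2.imwrite('pics/s0c.png',cv2.resize(s[115:275,205:430],None,fx=3.5,fy=3.5,interpolation=cv2.INTER_CUBIC))
E
```

```text
(no output)
```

View pics/t0c.png

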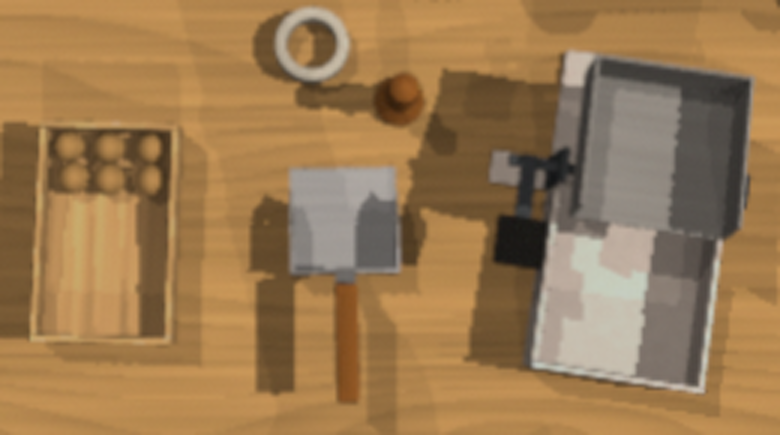

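View pics/s0c.png

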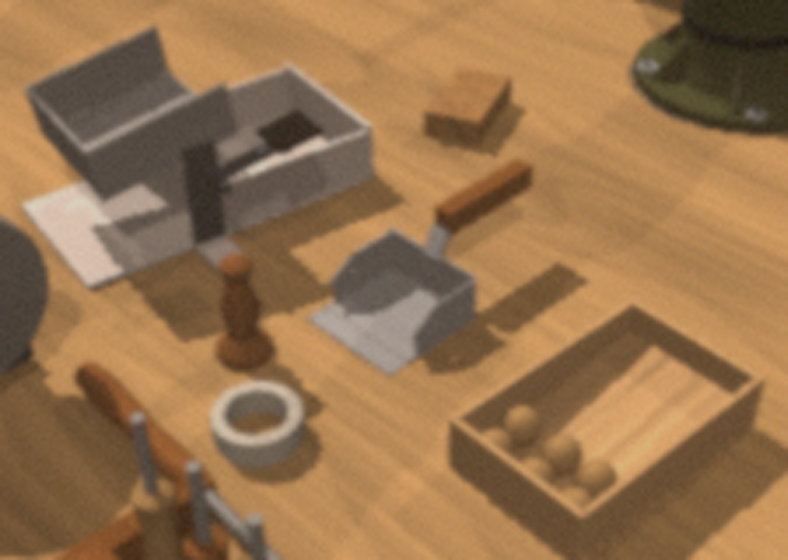

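The crops show the balls three across and two deep at the tray's +x wall. The scoop's lip corners are at top-crop (290,168) and (395,168), its handle runs from (345,283) to (347,400), the pedal is at (520,240), and the pan is upper right with the bin below it. Next I triangulate the matched corners.

```bash
cat > m.py <<'E'
from h import *
np.set_printoptions(precision=4,suppress=True)
T={'tray++':((583,517),(40,125)),'tray+-':((450,425),(180,125)),'tray--':((632,308),(170,342)),'tray-+':((763,382),(32,340)),
'lip+':((393,372),(290,168)),'lip-':((312,318),(395,168)),'hfront':((441,213),(345,283)),'hrear':((528,166),(347,402)),
'bin_n+':((370,130),(530,368)),'bin_n-':((290,68),(703,390)),'pan_f-':((30,92),(750,78)),'pan_f+':((85,150),(597,60)),'pan_n+':((228,88),(575,215)),'pan_n-':((155,32),(735,232)),'pedal':((290,128),(520,240))}
P={}
for k,(s,t) in T.items():
    s=(205+s[0]/3.5-.36,115+s[1]/3.5-.36);t=(220+t[0]/3-.33,145+t[1]/3-.33)
    p,e=tri(s,t);P[k]=p;print(k,p,'gap %.4f'%e,)
c=np.mean([P[k] for k in P if 'tray' in k],0);print('tray centre',c)
im=cv2.imread('pics/t0.png');hsv=cv2.cvtColor(im,cv2.COLOR_BGR2HSV)
# handle mask, top view
m=cv2.inRange(hsv,(3,150,60),(14,255,200));m[:235]=0;m[285:]=0;m[:,:325]=0;m[:,350:]=0
ys,xs=np.nonzero(m);print('handle px',len(xs),xs.min(),xs.max(),ys.min(),ys.max())
l=cv2.fitLine(np.stack([xs,ys],1).astype(np.float32),cv2.DIST_L2,0,.01,.01).ravel()
z=.082
for y in (ys.min()-.5,ys.max()+.5): print('handle end',onz('top',(l[2]+l[0]/l[1]*(y-l[3]),y),z))
# tray rim on z=.05 from top view
for k in('tray++','tray+-','tray--','tray-+'):
    t=T[k][1];print(k,onz('top',(220+t[0]/3-.33,145+t[1]/3-.33),.05))
for k,z in(('bin_n+',.06),('bin_n-',.06)):
    t=T[k][1];print(k,onz('top',(220+t[0]/3-.33,145+t[1]/3-.33),z))
E
python3 m.py
```

```text
tray++ [0.6374 0.3093 0.0459] gap 0.0027
tray+- [0.6356 0.1822 0.0409] gap 0.0016
tray-- [0.4365 0.1911 0.0397] gap 0.0012
tray-+ [0.4396 0.3162 0.0431] gap 0.0002
lip+ [0.5978 0.0818 0.0036] gap 0.0031
lip- [ 0.5972 -0.0176  0.0005] gap 0.0034
hfront [0.4893 0.0307 0.0783] gap 0.0014
hrear [0.3836 0.031  0.0762] gap 0.0015
bin_n+ [ 0.4136 -0.1358  0.0538] gap 0.0037
bin_n- [ 0.3908 -0.2861  0.0536] gap 0.0044
pan_f- [ 0.6615 -0.3182  0.1236] gap 0.0032
pan_f+ [ 0.6813 -0.1892  0.1279] gap 0.0050
pan_n+ [ 0.5471 -0.1658  0.1405] gap 0.0074
pan_n- [ 0.5309 -0.2988  0.1407] gap 0.0048
pedal [ 0.5241 -0.12    0.1106] gap 0.0013
tray centre [0.5373 0.2497 0.0424]
handle px 233 332 338 240 278
handle end [0.4874 0.0303 0.082 ]
handle end [0.3849 0.0293 0.082 ]
tray++ [0.6361 0.3097 0.05  ]
tray+- [0.6351 0.1808 0.05  ]
tray-- [0.4371 0.1896 0.05  ]
tray-+ [0.4398 0.3148 0.05  ]
bin_n+ [ 0.4125 -0.1336  0.06  ]
bin_n- [ 0.3928 -0.286   0.06  ]
```

The text's heights agree within about 5 mm. The scoop's grip is at (0.448, 0.030), the tray's centre at (0.537, 0.249) with yaw about -2°, and the tipper's yaw is about -8°. I move to the scoop.

Request:
send_rows(
  rows=[
    {"x": 12,"y": -38,"roll": 2.5,"hand": 87},
    {"x": 12,"y": -38,"roll": 2.5},
    {"x": 12,"y": -38,"roll": 2.5},
    {"x": 12,"y": -38,"roll": 2.5},
    {"x": 12,"y": -38,"roll": 2.5},
    {"x": 12,"y": -38,"roll": 2.5},
    {"x": 12,"y": -38,"roll": 2.5},
    {"x": 12,"y": -38,"roll": 2.5},
    {"x": 12,"y": -38,"roll": 2.5},
    {"x": 12,"y": -38,"roll": 2.5},
  ],
)

```text
schema error: expected keys hand, x, y, z, roll
```

Request:
send_rows(
  rows=[
    {"x": 12,"y": -38,"z": 0,"roll": 2.5,"hand": 87},
    {"x": 12,"y": -38,"z": 0,"roll": 2.5,"hand": 87},
    {"x": 12,"y": -38,"z": 0,"roll": 2.5,"hand": 87},
    {"x": 12,"y": -38,"z": 0,"roll": 2.5,"hand": 87},
    {"x": 12,"y": -38,"z": 0,"roll": 2.5,"hand": 87},
    {"x": 12,"y": -38,"z": 0,"roll": 2.5,"hand": 87},
    {"x": 12,"y": -38,"z": 0,"roll": 2.5,"hand": 87},
    {"x": 12,"y": -38,"z": 0,"roll": 2.5,"hand": 87},
    {"x": 12,"y": -38,"z": 0,"roll": 2.5,"hand": 87},
    {"x": 12,"y": -38,"z": 0,"roll": 2.5,"hand": 87},
  ],
)

```text
time: 1.1
position: [0.3903, 0.2094, 0.292]
tool_rot: [0.015, -3.141, -0.0]
ft_force: [0.5, 0.4, -0.6]
grip_width: 1.004
grip_force: 0.0
```

Request:
send_rows(
  rows=[
    {"x": 12,"y": -36,"z": -15,"roll": 0,"hand": 50},
    {"x": 12,"y": -36,"z": -15,"roll": 0,"hand": 50},
    {"x": 12,"y": -36,"z": -15,"roll": 0,"hand": 50},
    {"x": 12,"y": -36,"z": -15,"roll": 0,"hand": 50},
    {"x": 9.5,"y": -35.5,"z": -15,"roll": 0,"hand": 50},
    {"x": 0,"y": 0,"z": -30,"roll": 0,"hand": 50},
    {"x": 0,"y": 0,"z": -30,"roll": 0,"hand": 50},
    {"x": 0,"y": 0,"z": -30,"roll": 0,"hand": 50},
    {"x": 0,"y": 0,"z": -6,"roll": 0,"hand": 50},
    {"x": 0,"y": 0,"z": 0,"roll": 0,"hand": 50},
  ],
)

```text
time: 2.1
position: [0.447, 0.0315, 0.1206]
tool_rot: [0.012, -3.139, 0.001]
ft_force: [0.4, 0.5, 0.8]
grip_width: 0.575
grip_force: 0.0
```

Request:
send_rows(
  rows=[
    {"x": 0,"y": 0,"z": 0,"roll": 0,"hand": 0},
    {"x": 0,"y": 0,"z": 0,"roll": 0,"hand": 0},
    {"x": 0,"y": 0,"z": 0,"roll": 0,"hand": 0},
    {"x": 0,"y": 0,"z": 0,"roll": 0,"hand": 0},
    {"x": 0,"y": 0,"z": 0,"roll": 0,"hand": 0},
    {"x": 0,"y": 0,"z": 0,"roll": 0,"hand": 0},
  ],
  force=15,
)

```text
time: 2.7
position: [0.448, 0.0317, 0.1217]
tool_rot: [-0.012, 3.141, 0.0]
ft_force: [-0.8, 0.5, 3.3]
grip_width: 0.229
grip_force: 15.0
```

Request:
send_rows(
  rows=[
    {"x": 0,"y": 0,"z": 10,"roll": 0,"hand": 0},
    {"x": 0,"y": 0,"z": 20,"roll": 0,"hand": 0},
    {"x": 0,"y": 0,"z": 20,"roll": 0,"hand": 0},
    {"x": 0,"y": 0,"z": 20,"roll": 0,"hand": 0},
    {"x": 0,"y": 0,"z": 10,"roll": 0,"hand": 0},
    {"x": 0,"y": 0,"z": 0,"roll": 0,"hand": 0},
    {"x": 0,"y": 0,"z": 0,"roll": 0,"hand": 0},
  ],
  force=15,
)

```text
time: 3.4
position: [0.4473, 0.0316, 0.2007]
tool_rot: [0.012, -3.141, 0.0]
ft_force: [0.5, 0.0, -3.0]
grip_width: 0.227
grip_force: 15.0
```

```bash
python3 - <<'E'
from h import *
s=grab('scene','s1.png')
cv2.imwrite('pics/s1c.png',cv2.resize(s[60:260,230:430],None,fx=3,fy=3,interpolation=cv2.INTER_CUBIC))
st=get_state();print(st['ft_force'],st['torque'],st['position'])
E
```

```text
[-0.38384469 -0.39111035 -2.87857702] [ 0.04533983  0.09831194 -0.02284898] [0.44705582 0.03157717 0.2003098 ]
```

View pics/s1c.png

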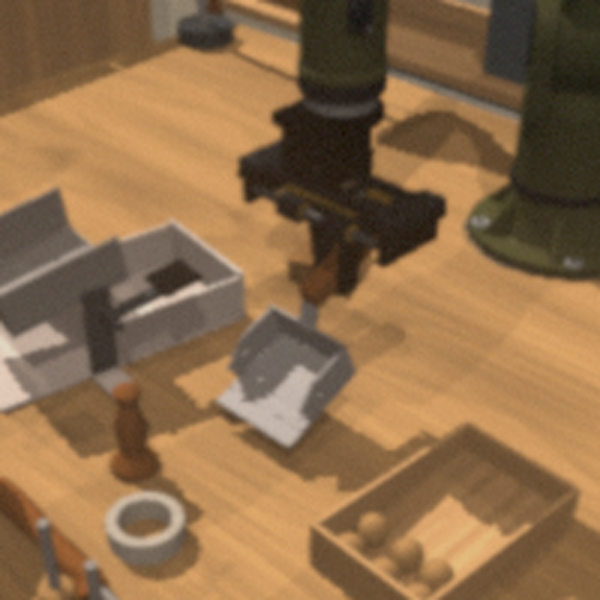

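The scoop has swung nose-down in the 15 N grip, with lip corners at crop (217,400) and (290,447). So grip force controls the pitch. I compute the tilt.

```bash
cat >> h.py <<'E'
def lip(uv,y=None,n=(0,1,0),p0=None):
    o,d=ray('scene',uv);n=np.array(n,float);p0=np.array([0,y,0]) if p0 is None else np.array(p0)
    return o+d*(n@(p0-o))/(n@d)
E
python3 - <<'E'
from h import *
for c,y in(((217,400),-.018),((290,447),.082)):
    p=lip((230+c[0]/3-.33,60+c[1]/3-.33),y);print(p)
    g=np.array([.447,.0316,.2003-.051]);r=p-g
    print('pitch nose-down',np.arctan2(70,150)*-1+np.arctan2(-r[2],r[0]),'len',np.hypot(r[0],r[2]),'exp',np.hypot(.15,.07))
E
```

```text
[ 0.56056947 -0.018       0.02662169]
pitch nose-down 0.38730819610142847 len 0.1671765275739491 exp 0.16552945357246848
[0.5589101 0.082     0.0250994]
pitch nose-down 0.4007780206099439 len 0.16718151276083734 exp 0.16552945357246848
```

Request:
send_rows(
  rows=[
    {"x": 0,"y": 0,"z": 25,"roll": 0,"hand": 0},
    {"x": 0,"y": 20,"z": 25,"roll": 0,"hand": 0},
    {"x": -3,"y": 40,"z": 0,"roll": -1,"hand": 0},
    {"x": -3,"y": 40,"z": 0,"roll": -1,"hand": 0},
    {"x": -3,"y": 40,"z": 0,"roll": 0,"hand": 0},
    {"x": -4,"y": 40,"z": 0,"roll": 0,"hand": 0},
    {"x": -5,"y": 40,"z": 0,"roll": 0,"hand": 0},
    {"x": 0,"y": 0,"z": -25,"roll": 0,"hand": 0},
    {"x": 0,"y": 0,"z": -25,"roll": 0,"hand": 0},
    {"x": 0,"y": 0,"z": 0,"roll": 0,"hand": 0},
  ],
  force=40,
)

```text
time: 4.45
position: [0.427, 0.2502, 0.1966]
tool_rot: [-0.042, -3.133, 0.01]
ft_force: [-1.2, -0.9, -2.9]
grip_width: 0.227
grip_force: 40.0
```

```bash
python3 - <<'E'
from h import *
s=grab('scene','s2.png');t=grab('top','t2.png')
a=cv2.resize(s[130:290,300:450],None,fx=2.6,fy=2.6,interpolation=cv2.INTER_CUBIC)
b=cv2.resize(t[150:310,215:315],None,fx=2.6,fy=2.6,interpolation=cv2.INTER_CUBIC)
cv2.imwrite('pics/c2.png',np.hstack([a,b]));print(a.shape,b.shape)
E
```

```text
(416, 390, 3) (416, 260, 3)
```

View pics/c2.png

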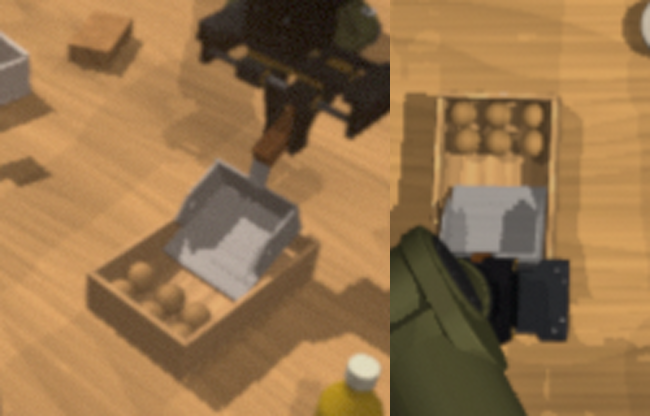

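The lip corners are at crop (447,187) and (547,187) inside the tray, clear of the balls. I check the sideways centring numerically.

```bash
python3 - <<'E'
from h import *
f=lambda c:(215+(c[0]-390)/2.6-.3,150+c[1]/2.6-.3)
for n,c,z in(('lip+',(447,187),.022),('lip-',(547,187),.022),('rimL out',(435,187),.05),('rimR out',(560,187),.05),('far out L',(437,95),.05),('far out R',(560,95),.05)):
    print(n,onz('top',f(c),z)[:2])
t=cv2.imread('pics/t2.png').astype(int)
for r in (180,196,222): print(r,[tuple(t[r,c]) for c in range(229,240)],'|',[tuple(t[r,c]) for c in range(272,283)])
E
```

```text
lip+ [0.54007283 0.30359413]
lip- [0.53927173 0.19600764]
rimL out [0.53869184 0.31141161]
rimR out [0.53771048 0.17958608]
far out L [0.63634547 0.31028379]
far out R [0.63531571 0.17967059]
180 [(np.int64(88), np.int64(150), np.int64(201)), (np.int64(88), np.int64(150), np.int64(201)), (np.int64(87), np.int64(149), np.int64(201)), (np.int64(87), np.int64(150), np.int64(201)), (np.int64(87), np.int64(149), np.int64(200)), (np.int64(83), np.int64(143), np.int64(192)), (np.int64(80), np.int64(140), np.int64(188)), (np.int64(82), np.int64(140), np.int64(187)), (np.int64(84), np.int64(140), np.int64(187)), (np.int64(84), np.int64(141), np.int64(187)), (np.int64(82), np.int64(139), np.int64(187))] | [(np.int64(82), np.int64(139), np.int64(184)), (np.int64(80), np.int64(137), np.int64(184)), (np.int64(81), np.int64(138), np.int64(185)), (np.int64(82), np.int64(141), np.int64(189)), (np.int64(84), np.int64(142), np.int64(189)), (np.int64(83), np.int64(142), np.int64(188)), (np.int64(84), np.int64(142), np.int64(189)), (np.int64(85), np.int64(142), np.int64(191)), (np.int64(86), np.int64(14
[... 1427 characters left out ...]
.int64(156)), (np.int64(79), np.int64(126), np.int64(166)), (np.int64(61), np.int64(97), np.int64(128)), (np.int64(62), np.int64(89), np.int64(114)), (np.int64(108), np.int64(123), np.int64(138))] | [(np.int64(82), np.int64(90), np.int64(98)), (np.int64(83), np.int64(91), np.int64(99)), (np.int64(82), np.int64(92), np.int64(101)), (np.int64(70), np.int64(95), np.int64(117)), (np.int64(92), np.int64(146), np.int64(182)), (np.int64(108), np.int64(170), np.int64(205)), (np.int64(88), np.int64(139), np.int64(174)), (np.int64(73), np.int64(119), np.int64(157)), (np.int64(73), np.int64(123), np.int64(166)), (np.int64(75), np.int64(127), np.int64(170)), (np.int64(73), np.int64(126), np.int64(169))]
```

```bash
python3 - <<'E'
from h import *
t=cv2.imread('pics/t2.png').astype(float)
# rim centre by peak-centroid (R channel), rows around
def peak(r,a,b):
    v=t[r,a:b,2];i=np.argmax(v);k=np.arange(max(i-1,0),min(i+2,b-a));w=v[k]-v[k].min()+1e-6;return a+(k*w).sum()/w.sum()
for r in range(192,230,4):
    L,R=peak(r,230,237),peak(r,275,281);p,q=onz('top',(L,r),.05),onz('top',(R,r),.05)
    print(r,round(L,2),round(R,2),'x %.4f y %.4f %.4f c %.4f w %.4f'%(p[0],p[1],q[1],(p[1]+q[1])/2,p[1]-q[1]))
g=t[...,2]-t[...,0]  # saturation-like: grey scoop is low
for r in (224,228,232):
    row=g[r,234:279];idx=np.nonzero(row<32)[0]+234;print(r,idx.min(),idx.max(),onz('top',(idx.min()-.5,r),.025)[1],onz('top',(idx.max()+.5,r),.025)[1])
print(get_state()['position'])
E
```

```text
192 233.63 278.09 x 0.6203 y 0.3078 0.1852 c 0.2465 w 0.1226
196 233.6 277.92 x 0.6092 y 0.3077 0.1856 c 0.2467 w 0.1221
200 233.39 277.82 x 0.5982 y 0.3082 0.1859 c 0.2471 w 0.1224
204 233.21 277.52 x 0.5871 y 0.3086 0.1867 c 0.2477 w 0.1219
208 232.58 277.44 x 0.5761 y 0.3102 0.1869 c 0.2486 w 0.1233
212 232.66 276.92 x 0.5651 y 0.3099 0.1883 c 0.2491 w 0.1216
216 232.55 276.75 x 0.5541 y 0.3101 0.1888 c 0.2494 w 0.1213
220 232.49 276.82 x 0.5431 y 0.3101 0.1885 c 0.2493 w 0.1216
224 232.34 276.72 x 0.5322 y 0.3104 0.1888 c 0.2496 w 0.1216
228 231.34 276.71 x 0.5213 y 0.3131 0.1888 c 0.2509 w 0.1242
224 239 274 0.29777436580466776 0.19733357163391746
228 237 274 0.3032432549087998 0.19730823319687768
232 235 274 0.3087018571742936 0.1972822792067782
[0.4294105  0.25115353 0.20048593]
```

The scoop's yaw matches the tray's, and it needs 2 mm more in +y. Now I lower the lip onto the tray floor with a soft grip.

Request:
send_rows(
  rows=[
    {"x": 0,"y": 2,"z": -6,"roll": 0,"hand": 0},
    {"x": 0,"y": 0,"z": -6,"roll": 0,"hand": 0},
    {"x": 0,"y": 0,"z": -6,"roll": 0,"hand": 0},
    {"x": 0,"y": 0,"z": -6,"roll": 0,"hand": 0},
    {"x": 0,"y": 0,"z": -6,"roll": 0,"hand": 0},
    {"x": 0,"y": 0,"z": -6,"roll": 0,"hand": 0},
    {"x": 0,"y": 0,"z": -6,"roll": 0,"hand": 0},
    {"x": 0,"y": 0,"z": -6,"roll": 0,"hand": 0},
    {"x": 0,"y": 0,"z": 0,"roll": 0,"hand": 0},
  ],
  force=12,
)

```text
time: 5.45
position: [0.4296, 0.2534, 0.1522]
tool_rot: [-0.043, -3.141, 0.001]
ft_force: [1.6, -0.3, -1.3]
grip_width: 0.228
grip_force: 12.0
```

```bash
python3 - <<'E'
from h import *
s=grab('scene','s3.png');t=grab('top','t3.png')
a=cv2.resize(s[150:290,300:440],None,fx=3.2,fy=3.2,interpolation=cv2.INTER_CUBIC)
b=cv2.resize(t[170:310,220:320],None,fx=3.2,fy=3.2,interpolation=cv2.INTER_CUBIC)
cv2.imwrite('pics/c3.png',np.hstack([a,b]));st=get_state();print(a.shape,st['position'],st['ft_force'],st['torque'])
E
```

```text
(448, 448, 3) [0.42979351 0.25341587 0.15292319] [ 0.0040833   0.16409212 -2.16710046] [-0.01513138  0.04654233  0.00702864]
```

View pics/c3.png

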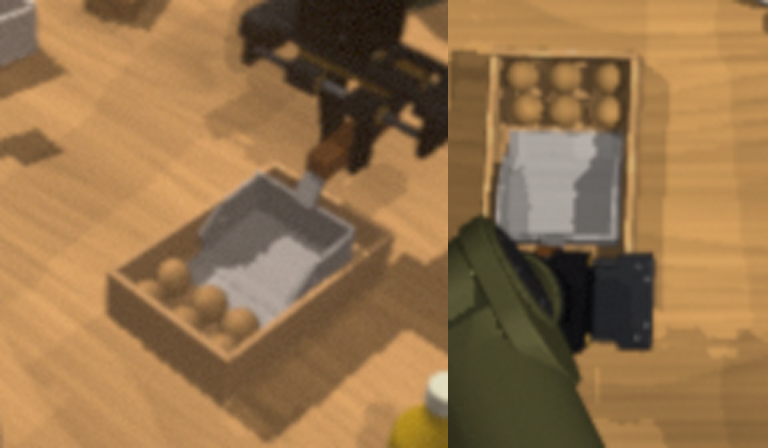

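The lip lies flat on the floor just in front of the balls, at top crop (510 to 622, 133), and it is centred. Pushing under them.

Request:
send_rows(
  rows=[
    {"x": 6,"y": -0.2,"z": -0.5,"roll": 0,"hand": 0},
    {"x": 6,"y": -0.2,"z": -0.4,"roll": 0,"hand": 0},
    {"x": 6,"y": -0.2,"z": -0.5,"roll": 0,"hand": 0},
    {"x": 6,"y": -0.2,"z": -0.4,"roll": 0,"hand": 0},
    {"x": 6,"y": -0.2,"z": -0.5,"roll": 0,"hand": 0},
    {"x": 6,"y": -0.2,"z": -0.4,"roll": 0,"hand": 0},
    {"x": 6,"y": -0.2,"z": -0.5,"roll": 0,"hand": 0},
    {"x": 6,"y": -0.2,"z": -0.4,"roll": 0,"hand": 0},
    {"x": 4,"y": -0.2,"z": -0.3,"roll": 0,"hand": 0},
    {"x": 0,"y": 0,"z": 0,"roll": 0,"hand": 0},
  ],
  force=12,
)

```text
time: 6.55
position: [0.4826, 0.2517, 0.1493]
tool_rot: [0.044, 3.14, 0.0]
ft_force: [-0.4, 0.2, -2.6]
grip_width: 0.227
grip_force: 12.0
```

```bash
python3 - <<'E'
from h import *
s=grab('scene','s4.png');t=grab('top','t4.png')
a=cv2.resize(s[150:290,300:440],None,fx=3.2,fy=3.2,interpolation=cv2.INTER_CUBIC)
b=cv2.resize(t[170:310,220:320],None,fx=3.2,fy=3.2,interpolation=cv2.INTER_CUBIC)
cv2.imwrite('pics/c4.png',np.hstack([a,b]));st=get_state();print(a.shape,st['position'],st['ft_force'],st['torque'])
E
```

```text
(448, 448, 3) [0.48205655 0.25172842 0.14931551] [-0.31191483  0.44462823 -3.11361506] [0.0033668  0.01489704 0.03449983]
```

View pics/c4.png

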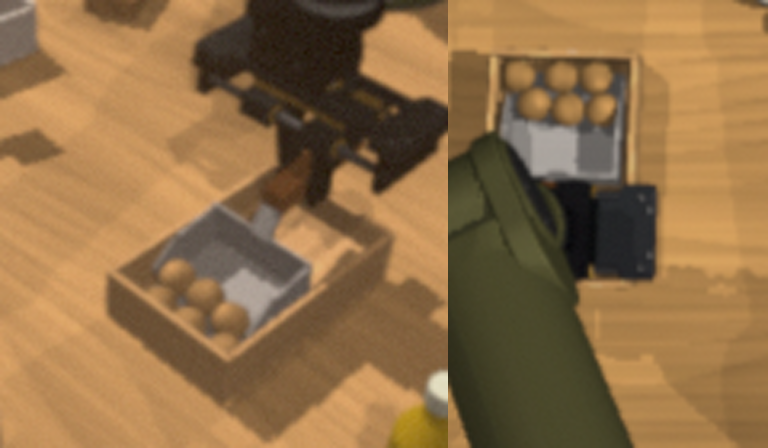

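All six balls now sit on the scoop: near row at crop (535,103), (570,108) and (601,107), far row above it. I push a little further and then lower the handle, so the scoop pivots nose-up on its heel.

Request:
send_rows(
  rows=[
    {"x": 6,"y": -0.2,"z": -0.4,"roll": 0,"hand": 0},
    {"x": -1,"y": 0,"z": -2.5,"roll": 0,"hand": 0},
    {"x": -2,"y": 0,"z": -3,"roll": 0,"hand": 0},
    {"x": -3,"y": 0.1,"z": -3,"roll": 0,"hand": 0},
    {"x": -3,"y": 0.1,"z": -3,"roll": 0,"hand": 0},
    {"x": -3,"y": 0.1,"z": -3,"roll": 0,"hand": 0},
    {"x": -3,"y": 0.1,"z": -3,"roll": 0,"hand": 0},
    {"x": -3,"y": 0.1,"z": -3,"roll": 0,"hand": 0},
    {"x": -3,"y": 0.1,"z": -2.5,"roll": 0,"hand": 0},
    {"x": 0,"y": 0,"z": 0,"roll": 0,"hand": 0},
  ],
  force=12,
)

```text
time: 7.65
position: [0.4665, 0.2523, 0.1257]
tool_rot: [0.043, 3.141, 0.0]
ft_force: [1.0, -0.5, 1.6]
grip_width: 0.229
grip_force: 12.0
```

Request:
send_rows(
  rows=[
    {"x": 0,"y": 0,"z": 0,"roll": 0,"hand": 0},
    {"x": 0,"y": 0,"z": 0,"roll": 0,"hand": 0},
    {"x": 0,"y": 0,"z": 0,"roll": 0,"hand": 0},
    {"x": 0,"y": 0,"z": 0,"roll": 0,"hand": 0},
  ],
  force=60,
)

```text
time: 8.05
position: [0.4667, 0.2523, 0.1259]
tool_rot: [-0.043, -3.141, -0.0]
ft_force: [-0.1, 0.5, 0.9]
grip_width: 0.225
grip_force: 60.0
```

```bash
python3 - <<'E'
from h import *
s=grab('scene','s5.png');t=grab('top','t5.png')
a=cv2.resize(s[150:290,300:440],None,fx=3.2,fy=3.2,interpolation=cv2.INTER_CUBIC)
b=cv2.resize(t[170:310,220:320],None,fx=3.2,fy=3.2,interpolation=cv2.INTER_CUBIC)
cv2.imwrite('pics/c5.png',np.hstack([a,b]));st=get_state();print(a.shape,st['position'],st['ft_force'],st['torque'])
hsv=cv2.cvtColor(b,cv2.COLOR_BGR2GRAY)
c=cv2.HoughCircles(cv2.GaussianBlur(hsv,(7,7),2),cv2.HOUGH_GRADIENT,1,24,param1=60,param2=12,minRadius=14,maxRadius=21)
print(None if c is None else c[0].round(0))
E
```

```text
(448, 448, 3) [0.46670549 0.25230035 0.125893  ] [ 0.31513222 -1.00128729  0.04887231] [ 0.11017791  0.03823096 -0.0277827 ]
[[ 64.  82.  19.]
 [112.  82.  20.]
 [120. 160.  15.]
 [ 82. 160.  17.]
 [154. 162.  15.]]
```

Request:
send_rows(
  rows=[
    {"x": 0,"y": 0,"z": 2,"roll": 0,"hand": 0},
    {"x": 0,"y": 0,"z": 5,"roll": 0,"hand": 0},
    {"x": 0,"y": 0,"z": 8,"roll": 0,"hand": 0},
    {"x": 0,"y": 0,"z": 10,"roll": 0,"hand": 0},
    {"x": 0,"y": 0,"z": 10,"roll": 0,"hand": 0},
    {"x": 0,"y": 0,"z": 10,"roll": 0,"hand": 0},
    {"x": 0,"y": 0,"z": 10,"roll": 0,"hand": 0},
    {"x": 0,"y": 0,"z": 8,"roll": 0,"hand": 0},
    {"x": 0,"y": 0,"z": 5,"roll": 0,"hand": 0},
    {"x": 0,"y": 0,"z": 2,"roll": 0,"hand": 0},
  ],
  force=60,
)

```text
time: 9.15
position: [0.467, 0.2524, 0.1967]
tool_rot: [0.043, 3.14, 0.001]
ft_force: [0.1, -0.0, -3.1]
grip_width: 0.22
grip_force: 60.0
```

```bash
python3 - <<'E'
from h import *
s=grab('scene','s6.png');t=grab('top','t6.png')
a=cv2.resize(s[130:290,300:450],None,fx=2.8,fy=2.8,interpolation=cv2.INTER_CUBIC)
b=cv2.resize(t[150:310,210:330],None,fx=2.8,fy=2.8,interpolation=cv2.INTER_CUBIC)
cv2.imwrite('pics/c6.png',np.hstack([a,b]));st=get_state();print(a.shape,st['position'],st['ft_force'],st['torque'])
E
```

```text
(448, 420, 3) [0.46678369 0.25228854 0.19610104] [ 0.65672502  0.55784074 -3.1285905 ] [ 0.05240432  0.2527914  -0.03481746]
```

View pics/c6.png

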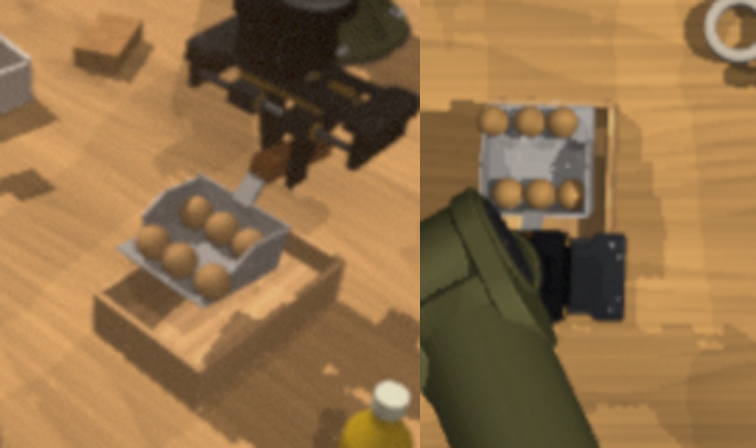

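All six balls are aboard: the back row against the back wall at crop (508,193), (540,193) and (570,195), but the front row is still near the lip at (493,121), (531,121) and (563,122). I measure the pitch from the lip corners at scene crop (120,247) and (207,305).

```bash
python3 - <<'E'
from h import *
g=np.array([.4668,.2523,.1961-.051]);ax=np.array([.9994,-.035,0]);n=np.array([.035,.9994,0])
for c,s in(((120,247),-.05),((207,305),.05)):
    p=lip((300+c[0]/2.8-.33,130+c[1]/2.8-.33),n=n,p0=g+s*n);r=p-g;f=r@ax
    print(p,'nose-up',np.arctan2(70,150)-np.arctan2(-r[2],f),'len',np.hypot(f,r[2]))
# ball positions from two views
for a,b in(((153,240),(493,121)),((179,260),(531,121)),((212,281),(563,122)),((197,210),(508,193)),((221,229),(540,193)),((245,242),(570,195))):
    pass
S=[(153,240),(179,260),(212,281),(197,210),(221,229),(245,242)];Tp=[(563,122),(531,121),(493,121),(570,195),(540,193),(508,193)]
for a,b in zip(S,Tp):
    p,e=tri((300+a[0]/2.8-.33,130+a[1]/2.8-.33),(210+(b[0]-420)/2.8-.33,150+b[1]/2.8-.33));r=p-g
    print(p.round(4),round(e,4),'rel grip fwd %.3f lat %.3f up %.3f'%(r@ax,r@n,r[2]))
E
```

```text
[0.61872054 0.1969483  0.10068139] nose-up 0.15541224023418426 len 0.1600537723956346
[0.62371799 0.29683586 0.10475755] nose-up 0.1824187967860132 len 0.1604205728124223
[0.6087 0.2244 0.1196] 0.0003 rel grip fwd 0.143 lat -0.023 up -0.026
[0.6101 0.2546 0.1174] 0.0001 rel grip fwd 0.143 lat 0.007 up -0.028
[0.6105 0.2899 0.1177] 0.0003 rel grip fwd 0.142 lat 0.043 up -0.027
[0.5414 0.2182 0.1093] 0.0013 rel grip fwd 0.076 lat -0.032 up -0.036
[0.5435 0.247  0.106 ] 0.0008 rel grip fwd 0.077 lat -0.003 up -0.039
[0.5444 0.2753 0.1092] 0.0038 rel grip fwd 0.077 lat 0.026 up -0.036
```

The pitch is about 0.17 nose-up, so the front row is held by the small lip step, and one ball is 43 mm off the midline. A short sideways shift should centre them. Then I back up gently and jolt forward over the tray, so they roll over the step to the back wall.

Request:
send_rows(
  rows=[
    {"x": 0,"y": 7,"z": 0,"roll": 0,"hand": 0},
    {"x": 0,"y": 7,"z": 0,"roll": 0,"hand": 0},
    {"x": 0,"y": 0,"z": 0,"roll": 0,"hand": 0},
    {"x": -5,"y": 0,"z": 0,"roll": 0,"hand": 0},
    {"x": -11,"y": 0,"z": 0,"roll": 0,"hand": 0},
    {"x": -17,"y": 0,"z": 0,"roll": 0,"hand": 0},
    {"x": -21,"y": 0,"z": 0,"roll": 0,"hand": 0},
    {"x": -20,"y": 0,"z": 0,"roll": 0,"hand": 0},
    {"x": -15,"y": 0,"z": 0,"roll": 0,"hand": 0},
    {"x": -9,"y": 0,"z": 0,"roll": 0,"hand": 0},
  ],
  force=60,
)

```text
time: 10.25
position: [0.3671, 0.2662, 0.196]
tool_rot: [-0.041, -3.141, -0.0]
ft_force: [0.2, -0.4, -2.2]
grip_width: 0.222
grip_force: 60.0
```

```bash
cat >> h.py <<'E'
def balls(n,name=None,roi=None):
    """bright tan round blobs against grey metal"""
    im=grab(n,name);hsv=cv2.cvtColor(im,cv2.COLOR_BGR2HSV)
    x0,y0,x1,y1=roi;c=cv2.resize(im[y0:y1,x0:x1],None,fx=4,fy=4,interpolation=cv2.INTER_CUBIC)
    h=cv2.cvtColor(c,cv2.COLOR_BGR2HSV);m=cv2.inRange(h,(8,75,50),(24,255,255))
    m=cv2.morphologyEx(m,cv2.MORPH_OPEN,np.ones((5,5)))
    k,_,st,ce=cv2.connectedComponentsWithStats(m)
    return [(x0+ce[i][0]/4-.4,y0+ce[i][1]/4-.4,st[i][4]/16) for i in range(1,k) if st[i][4]>16*25]
E
python3 - <<'E'
from h import *
print(get_state()['position'])
for n,r in(('top',(230,195,285,245)),('scene',(320,150,420,250))):
    for b in balls(n,n+'7.png',r): print(n,np.round(b,1))
im=cv2.imread('pics/top7.png');hsv=cv2.cvtColor(im,cv2.COLOR_BGR2HSV)
for r in range(196,246,1): print(r,''.join('#' if s>110 else '+' if s>70 else '.' for s in hsv[r,226:292,1]))
E
```

```text
[0.36712422 0.26617316 0.19598718]
top [ 259.2  215.7 2239.1]
top [232.3 230.9  58.9]
scene [ 365.8  200.  9006.2]
scene [406.4 195.2 279.9]
196 ##################################################################
197 ##################################################################
198 ##################################################################
199 ##################################################################
200 ##################################################################
201 ##################################################################
202 ##################################################################
203 ##################################################################
204 ##################################################################
205 ##################################################################
206 ##################################################################
207 ##################################################################
208 ##################################################################
209 ################################
[... 1890 characters left out ...]
++........++#+++.....++####+........#########################
237 +.............................++.........#########################
238 ........................................+#########################
239 ........................................+#########################
240 .........................................#########################
241 .........................................#########################
242 .........................................#########################
243 .........................................+########################
244 .........................................#########################
245 .........................................+########################
```

The front row still sits behind the lip and moved little. Gently recentring over the tray, then jolting forward.

Request:
send_rows(
  rows=[
    {"x": 0,"y": -2,"z": 0,"roll": 0,"hand": 0},
    {"x": 0,"y": -3,"z": 0,"roll": 0,"hand": 0},
    {"x": 0,"y": -3,"z": 0,"roll": 0,"hand": 0},
    {"x": 0,"y": -2,"z": 0,"roll": 0,"hand": 0},
    {"x": 0,"y": 0,"z": 0,"roll": 0,"hand": 0},
    {"x": 45,"y": -1,"z": 0,"roll": 0,"hand": 0},
    {"x": 28,"y": -1,"z": 0,"roll": 0,"hand": 0},
    {"x": 15,"y": -1,"z": 0,"roll": 0,"hand": 0},
    {"x": 7,"y": 0,"z": 0,"roll": 0,"hand": 0},
    {"x": 0,"y": 0,"z": 0,"roll": 0,"hand": 0},
  ],
  force=60,
)

```text
time: 11.35
position: [0.4637, 0.2532, 0.1956]
tool_rot: [-0.044, -3.14, 0.001]
ft_force: [0.1, 0.6, -2.4]
grip_width: 0.223
grip_force: 60.0
```

```bash
python3 - <<'E'
from h import *
print(get_state()['position'])
grab('scene','s8.png')
im=grab('top','t8.png');hsv=cv2.cvtColor(im,cv2.COLOR_BGR2HSV)
for r in range(184,230,1): print(r,''.join('#' if s>110 else '+' if s>70 else '.' for s in hsv[r,226:286,1]))
E
```

```text
[0.4637065  0.25322794 0.19560731]
184 ############################################################
185 ############################################################
186 ################################++##########################
187 ############################################################
188 ########++..........+++++++++++++++++++++++++###############
189 #######+......................................+#############
190 #######+......................................+#############
191 #######+........+++...........................+#############
192 #######+.....+######+.........................+#############
193 #######+....+########+........................+#############
194 #######+....##########........................+#############
195 #######+....##########+.......................+#############
196 #######+...+###########.......................+#############
197 #######+....##########+.......................+#############
198 #######+....+#########+.......................+#############
199 ######+.....+#########........................+#############
200 ######.......+######+
[... 1224 characters left out ...]
#####################+##########....##############
220 #+##+...##################################....##############
221 +++++...##################################....##############
222 #++#++..+##########+###########+#########+....##############
223 ++++++..+#########+.+#########+.+########+....##############
224 ++++++...+#######+...+########..+########.....##############
225 +++##++...+#####+.....+#####+....+######+.....##############
226 #+#++#+..................+.........++++......+##############
227 ++++#++......................................+##############
228 ++#+++++.....................................###############
229 ++++#+++....++#####+........++++++++++++....+###############
```

Two more balls moved back and only one is still at the front, about +26 mm off the midline. I repeat the jolt.

Request:
send_rows(
  rows=[
    {"x": -5,"y": 0,"z": 0,"roll": 0,"hand": 0},
    {"x": -11,"y": 0.5,"z": 0,"roll": 0,"hand": 0},
    {"x": -17,"y": 0.5,"z": 0,"roll": 0,"hand": 0},
    {"x": -21,"y": 0.5,"z": 0,"roll": 0,"hand": 0},
    {"x": -18,"y": 0.5,"z": 0,"roll": 0,"hand": 0},
    {"x": -13,"y": 0.5,"z": 0,"roll": 0,"hand": 0},
    {"x": -8,"y": 0.5,"z": 0,"roll": 0,"hand": 0},
    {"x": -4,"y": 0,"z": 0,"roll": 0,"hand": 0},
    {"x": 0,"y": 0,"z": 0,"roll": 0,"hand": 0},
  ],
  force=60,
)

```text
time: 12.35
position: [0.3666, 0.2564, 0.1962]
tool_rot: [0.042, 3.141, 0.001]
ft_force: [0.3, 0.2, -3.7]
grip_width: 0.222
grip_force: 60.0
```

Request:
send_rows(
  rows=[
    {"x": 45,"y": -1,"z": 0,"roll": 0,"hand": 0},
    {"x": 28,"y": -1,"z": 0,"roll": 0,"hand": 0},
    {"x": 15,"y": -1,"z": 0,"roll": 0,"hand": 0},
    {"x": 7,"y": 0,"z": 0,"roll": 0,"hand": 0},
    {"x": 0,"y": 0,"z": 0,"roll": 0,"hand": 0},
  ],
  force=60,
)

```text
time: 12.85
position: [0.462, 0.2531, 0.1956]
tool_rot: [-0.044, -3.14, 0.001]
ft_force: [-0.1, -0.5, -2.6]
grip_width: 0.222
grip_force: 60.0
```

```bash
cat >> h.py <<'E'
def smap(im,r0,r1,c0,c1,step=1):
    hsv=cv2.cvtColor(im,cv2.COLOR_BGR2HSV)
    for r in range(r0,r1,step): print(r,''.join('#' if s>110 else '+' if s>70 else '.' for s in hsv[r,c0:c1,1]))
E
python3 - <<'E'
from h import *
print(get_state()['position'])
grab('scene','s9.png');smap(grab('top','t9.png'),186,230,226,280)
E
```

```text
[0.46201419 0.2530534  0.19555242]
186 ################################++####################
187 ######################################################
188 ######################################################
189 ########+............................+.....+++########
190 #######+......................................+#######
191 #######+......................................+#######
192 #######+......................................+#######
193 #######+......................................+#######
194 #######+.......++.............................+#######
195 #######+....+#####+...........................+#######
196 ########...+########..........................+#######
197 #######+...#########+.........................+#######
198 ########..+##########.........................+#######
199 ######++..+##########.........................+#######
200 ######....+##########.........................+#######
201 ######....+##########.........................########
202 ######.....#########+.........................########
203 #####+.....+#######+..........................########
204
[... 830 characters left out ...]
#+.....+#########++#########+.+########....+#######
219 ####+.....######################+#########....########
220 ####+....+################################....+#######
221 ++##+....+################################....########
222 ++#++....+################################....+#######
223 ++++++....##########++##########+#########....+#######
224 +#++++....+#########..#########+.+########....+#######
225 ++++++.....+#######+..+#######+...#######+....########
226 #+++#++......+###+......+####+.....+####+.....########
227 +#+++++.......................................########
228 +++++++......................................+########
229 +#+++#+......+++............................+#########
```

Request:
send_rows(
  rows=[
    {"x": 0,"y": 0,"z": 3,"roll": 0,"hand": 0},
    {"x": 0,"y": 0,"z": 7,"roll": 0,"hand": 0},
    {"x": 0,"y": 0,"z": 12,"roll": 0,"hand": 0},
    {"x": 0,"y": 0,"z": 15,"roll": 0,"hand": 0},
    {"x": 0,"y": 0,"z": 17,"roll": 0,"hand": 0},
    {"x": 0,"y": 0,"z": 15,"roll": 0,"hand": 0},
    {"x": 0,"y": 0,"z": 12,"roll": 0,"hand": 0},
    {"x": 0,"y": 0,"z": 7,"roll": 0,"hand": 0},
    {"x": 0,"y": 0,"z": 2,"roll": 0,"hand": 0},
  ],
  force=60,
)

```text
time: 13.85
position: [0.462, 0.2535, 0.2872]
tool_rot: [0.043, 3.14, 0.002]
ft_force: [-1.1, -0.0, -2.7]
grip_width: 0.221
grip_force: 60.0
```

```bash
python3 - <<'E'
from h import *
print(get_state()['position'])
grab('scene','s10.png');smap(grab('top','t10.png'),184,216,222,280)
E
```

```text
[0.46202252 0.25346019 0.28718949]
184 ######+++++++++++++#######################################
185 #####............................+++++++++++++############
186 #####.........................................############
187 #####.........................................+###########
188 #####.........................................+###########
189 #####.........................................+###########
190 #####.........................................+###########
191 #####.........................................+###########
192 #####.........................................+###########
193 #####.....+++.................................+###########
194 #####..+######+...............................+###########
195 ###++.+########+..............................+###########
196 ###+++##########+.............................+###########
197 ###..+##########+.............................+###########
198 ###..+###########.............................+###########
199 ##+..+###########.............................+###########
200 ##+..+###########.............................+######
[... 250 characters left out ...]
#######
205 ##........+..+##########+.+#########+........+############
206 ##...........+###########+###########........+############
207 ##...........########################+.......+############
208 ##...........########################+.......+############
209 #+...........########################+.......+############
210 #+...........+###########+###########........+############
211 #+............##########+.###########........+############
212 #+...........+##########+.+#########+........+############
213 #+........+#########################+++......+############
214 #+......+#########++####################+....+############
215 #+......##########+.+#########+.+########+...+############
```

All six balls are nested at the back. I refine the tipper's axis before carrying them over.

```bash
python3 - <<'E'
from h import *
np.set_printoptions(precision=4,suppress=True)
f=lambda t:(220+t[0]/3-.33,145+t[1]/3-.33)
q={k:onz('top',f(t),z)[:2] for k,t,z in(('n+',(575,215),.148),('n-',(735,232),.148),('f-',(750,78),.128),('f+',(597,60),.128),('b+',(530,368),.06),('b-',(703,390),.06),('ped',(520,240),.115))}
print(q);nm=(q['n+']+q['n-'])/2;fm=(q['f+']+q['f-'])/2;bm=(q['b+']+q['b-'])/2
an=lambda v:np.degrees(np.arctan2(v[1],v[0]))
print(nm,fm,bm,'axis',an(fm-nm),an(fm-bm),an(nm-bm),'cross',[an(q[a]-q[b])-90 for a,b in(('n+','n-'),('f+','f-'),('b+','b-'))],np.linalg.norm(fm-nm),np.linalg.norm(q['n+']-q['n-']),np.linalg.norm(q['f+']-q['f-']))
E
```

```text
{'n+': array([ 0.5438, -0.1621]), 'n-': array([ 0.5286, -0.2952]), 'f-': array([ 0.6622, -0.318 ]), 'f+': array([ 0.6792, -0.1876]), 'b+': array([ 0.4125, -0.1336]), 'b-': array([ 0.3928, -0.286 ]), 'ped': array([ 0.5244, -0.1198])}
[ 0.5362 -0.2286] [ 0.6707 -0.2528] [ 0.4027 -0.2098] axis -10.185087230913572 -9.117969691932002 -8.036732217454452 cross [np.float64(-6.4898134175836475), np.float64(-7.4448875263768315), np.float64(-7.3910356131049895)] 0.13664196197920223 0.13398256611402715 0.1314379436453397
```

Request:
send_rows(
  rows=[
    {"x": -1,"y": -8,"z": 0,"roll": -0.3,"hand": 0},
    {"x": -2,"y": -18,"z": 0,"roll": -0.4,"hand": 0},
    {"x": -2,"y": -30,"z": 0,"roll": -0.5,"hand": 0},
    {"x": -2,"y": -40,"z": 0,"roll": -0.5,"hand": 0},
    {"x": -2,"y": -45,"z": 0,"roll": -0.5,"hand": 0},
    {"x": -2,"y": -45,"z": 0,"roll": -0.5,"hand": 0},
    {"x": -2,"y": -45,"z": 0,"roll": -0.5,"hand": 0},
    {"x": -2,"y": -45,"z": 0,"roll": -0.5,"hand": 0},
    {"x": -2,"y": -45,"z": 0,"roll": -0.5,"hand": 0},
    {"x": -2,"y": -45,"z": 0,"roll": -0.5,"hand": 0},
  ],
  force=60,
)

```text
time: 14.95
position: [0.4409, -0.116, 0.2855]
tool_rot: [-0.175, -3.136, -0.001]
ft_force: [1.6, 0.5, -3.5]
grip_width: 0.223
grip_force: 60.0
```

Request:
send_rows(
  rows=[
    {"x": -2,"y": -40,"z": 0,"roll": -0.5,"hand": 0},
    {"x": -2,"y": -30,"z": 0,"roll": -0.5,"hand": 0},
    {"x": -2,"y": -18,"z": 0,"roll": -0.5,"hand": 0},
    {"x": -2,"y": -10,"z": 0,"roll": -0.5,"hand": 0},
    {"x": -2,"y": -4,"z": 0,"roll": 0,"hand": 0},
    {"x": -2,"y": 0,"z": 0,"roll": 0,"hand": 0},
    {"x": 0,"y": 0,"z": 0,"roll": 0,"hand": 0},
  ],
  force=60,
)

```text
time: 15.65
position: [0.4305, -0.2137, 0.2858]
tool_rot: [-0.224, -3.133, -0.002]
ft_force: [0.3, 0.9, -3.5]
grip_width: 0.225
grip_force: 60.0
```

```bash
python3 - <<'E'
from h import *
st=get_state();print(st['position'],st['tool_rot'],st['time'])
grab('scene','s11.png');smap(grab('top','t11.png'),160,222,392,474)
E
```

```text
[ 0.43053515 -0.21371401  0.28577295] [-2.24066555e-01 -3.13315236e+00 -1.52517733e-03] 15.65
160 ##################################################################################
161 #################+++##############################################################
162 ################+.......+++#######################################################
163 ################............+++++++###############################################
164 ###############+...................+++++++########################################
165 ###############+..........................++++++##################################
166 ###############+................................+++++++###########################
167 ###############+.......................................+++++++####################
168 ###############+..............................................+++++++#############
169 ###############.......................................................+++++#######
170 ###############............................................................+++++##
171 ###############..............................
[... 3687 characters left out ...]
####
214 .....####+.........................+#############+..........................+#####
215 .....####+...........................++############+......++++..............######
216 .....####+...............................+##########+..++######+............######
217 .....####+...............................############.+#########+..........+######
218 ....++##+...............................+############+###########..........+######
219 .....+.++...............................+########################+.........+######
220 .........................................########################+.........+######
221 +........................................+#######################+.........#######
```

The balls are still aboard, over the pan and aligned. Lowering, then loosening the grip in steps so that the nose swings down.

Request:
send_rows(
  rows=[
    {"x": 0,"y": 0,"z": -4,"roll": 0,"hand": 0},
    {"x": 0,"y": -1,"z": -7,"roll": 0,"hand": 0},
    {"x": 0,"y": 0,"z": -8,"roll": 0,"hand": 0},
    {"x": 0,"y": 0,"z": -8,"roll": 0,"hand": 0},
    {"x": 0,"y": 0,"z": -6,"roll": 0,"hand": 0},
    {"x": 0,"y": 0,"z": -3,"roll": 0,"hand": 0},
    {"x": 0,"y": 0,"z": 0,"roll": 0,"hand": 0},
  ],
  force=60,
)

```text
time: 16.45
position: [0.4305, -0.2157, 0.2494]
tool_rot: [-0.227, -3.132, -0.0]
ft_force: [-0.3, -0.6, -2.6]
grip_width: 0.222
grip_force: 60.0
```

Request:
send_rows(
  rows=[
    {"x": 0,"y": 0,"z": 0,"roll": 0,"hand": 0},
    {"x": 0,"y": 0,"z": 0,"roll": 0,"hand": 0},
    {"x": 0,"y": 0,"z": 0,"roll": 0,"hand": 0},
  ],
  force=20,
)

```text
time: 16.75
position: [0.4311, -0.2159, 0.2504]
tool_rot: [0.227, 3.132, 0.0]
ft_force: [-0.2, -0.4, -1.5]
grip_width: 0.222
grip_force: 20.0
```

```bash
python3 - <<'E'
from h import *
st=get_state();print(st['position'],st['tool_rot'],st['time'],st['ft_force'],st['torque'])
grab('scene','s12.png');smap(grab('top','t12.png'),160,232,392,474,2)
E
```

```text
[ 0.4310519  -0.21587554  0.25042063] [2.26528538e-01 3.13238899e+00 8.12757363e-05] 16.75 [-0.18136488 -0.37536062 -1.54084045] [ 0.03231734  0.09825956 -0.00214825]
160 ##################################################################################
162 ################+.......++++######################################################
164 ################...................+++++++########################################
166 ###############+................................+++++++###########################
168 ###############+..............................................+++++++#############
170 ###############............................................................+++++##
172 ###############................................................................+##
174 ##############+................................................................+##
176 ##############+................................................................###
178 ##############.................................................................###
180 ##############.............................................
[... 1498 characters left out ...]
####
216 .....+###+.....................+###+..+####+................................######
218 .....++#+..........................+##########...+######+..................+######
220 ...................................+######################.................+######
222 ...................................+######################+.............+#########
224 ....................................+#########+###########+..........+############
226 ...............................+####+++++++++...+########+...........#############
228 .............................#########+..++######+++++++............+#############
230 ............................+#####################+..#######+.......+#############
```

Request:
send_rows(
  rows=[
    {"x": 0,"y": 0,"z": 0,"roll": 0,"hand": 0},
    {"x": 0,"y": 0,"z": 0,"roll": 0,"hand": 0},
    {"x": 0,"y": 0,"z": 0,"roll": 0,"hand": 0},
    {"x": 0,"y": 0,"z": 0,"roll": 0,"hand": 0},
    {"x": 0,"y": 0,"z": 0,"roll": 0,"hand": 0},
  ],
  force=11,
)

```text
time: 17.35
position: [0.4308, -0.2158, 0.2501]
tool_rot: [0.227, 3.133, 0.0]
ft_force: [-0.2, -0.5, -1.1]
grip_width: 0.227
grip_force: 11.0
```

```bash
python3 - <<'E'
from h import *
st=get_state();print(st['position'],st['tool_rot'],st['time'],st['ft_force'],st['torque'])
grab('scene','s13.png');smap(grab('top','t13.png'),164,240,392,474,2)
E
```

```text
[ 0.43084594 -0.21579609  0.25008621] [2.26511169e-01 3.13311178e+00 5.59581851e-05] 17.35 [-0.15549837 -0.52544793 -1.05954907] [0.07908975 0.03368348 0.00746297]
164 ###############+...................+++++++########################################
166 ###############+.................................++++++###########################
168 ###############+..............+++.............................+++++++#############
170 ###############.............#######+.......................................+++++##
172 ###############.............#########.....+#######+.......++...................+##
174 ##############+............+#########...+###########..+########+...............+##
176 ##############+............+########+...+###########+###########+..............###
178 ##############.............+########################+###########+..............###
180 ##############..................+##################..#################++.......###
182 #############+..................############.+++++#######################.....+###
184 #############+..................############...+##########+...
[... 1669 characters left out ...]
####
224 .....................................................................+############
226 .....................................................................#############
228 ....................................................................+#############
230 ....................................................................+#############
232 ....................................................................##############
234 ######+.............................................................##############
236 ######+............................................................+##############
238 ######+............................................................+#########+++#+
```

All six balls have rolled into the pan, seen as blobs in rows 168 to 192. I lock the grip, lift clear and carry the scoop back to its old spot.

Request:
send_rows(
  rows=[
    {"x": 0,"y": 0,"z": 5,"roll": 0,"hand": 0},
    {"x": 0,"y": 0,"z": 15,"roll": 0,"hand": 0},
    {"x": 0,"y": 0,"z": 25,"roll": 0,"hand": 0},
    {"x": 0,"y": 0,"z": 30,"roll": 0,"hand": 0},
    {"x": 0,"y": 0,"z": 25,"roll": 0,"hand": 0},
    {"x": 2,"y": 25,"z": 0,"roll": 1,"hand": 0},
    {"x": 3,"y": 45,"z": 0,"roll": 1,"hand": 0},
    {"x": 3,"y": 45,"z": 0,"roll": 1,"hand": 0},
    {"x": 3,"y": 45,"z": 0,"roll": 1,"hand": 0},
    {"x": 3,"y": 45,"z": 0,"roll": 2,"hand": 0},
  ],
  force=60,
)

```text
time: 18.45
position: [0.4444, -0.009, 0.3502]
tool_rot: [0.061, 3.141, 0.001]
ft_force: [1.3, 0.5, -2.7]
grip_width: 0.224
grip_force: 60.0
```

Request:
send_rows(
  rows=[
    {"x": 3,"y": 40,"z": -10,"roll": 2,"hand": 0},
    {"x": 0,"y": 10,"z": -30,"roll": 0,"hand": 0},
    {"x": 0,"y": 0,"z": -40,"roll": 0,"hand": 0},
    {"x": 0,"y": 0,"z": -40,"roll": 0,"hand": 0},
    {"x": 0,"y": 0,"z": -20,"roll": 0,"hand": 0},
    {"x": 0,"y": 0,"z": 0,"roll": 0,"hand": 0},
  ],
  force=60,
)

```text
time: 19.05
position: [0.4454, 0.039, 0.2069]
tool_rot: [-0.007, -3.135, 0.003]
ft_force: [-0.4, 0.3, -1.7]
grip_width: 0.223
grip_force: 60.0
```

```bash
python3 - <<'E'
from h import *
st=get_state();print(st['position'],st['tool_rot'],st['time'],st['ft_force'],st['torque'])
grab('scene','s14.png');smap(grab('top','t14.png'),164,200,392,474,2)
E
```

```text
[0.44539533 0.03900391 0.20694391] [-0.00697607 -3.13466253  0.00333565] 19.05 [-0.35802051  0.32547984 -1.66903996] [-0.02456737  0.15854566  0.02221864]
164 ################....................++++++########################################
166 ###############+.................................++++++###########################
168 ###############+..............+++.............................+++++++#############
170 ###############.............#######+.......................................++++###
172 ###############.............#########.....+#######+......+++...................+##
174 ##############+............+#########...+###########..+########................+##
176 ##############+............+########+...+###########+###########+..............###
178 ##############.............+####################################+..............###
180 ##############.................++##################++#################++.......###
182 #############+..................############+++##########################.....+###
184 #############+..................+###########..###########+....###########+....+###
186 #############....................##########..+###########+....+##########+....####
188 ############+.......................++##++....###########......+########+.....####
190 ############+..................................+########+........+###+........####
192 ############..................................................................####
194 ############.................................................................+####
196 ++++########.................................................................+####
198 .............................................................................+####
```

Balls are settled. Now the scoop goes down with a soft grip, so it flattens on the bench.

Request:
send_rows(
  rows=[
    {"x": 0,"y": 0,"z": -15,"roll": 0,"hand": 0},
    {"x": 0,"y": 0,"z": -10,"roll": 0,"hand": 0},
    {"x": 0,"y": 0,"z": -10,"roll": 0,"hand": 0},
    {"x": 0,"y": 0,"z": -10,"roll": 0,"hand": 0},
    {"x": 0,"y": 0,"z": -10,"roll": 0,"hand": 0},
    {"x": 0,"y": 0,"z": -10,"roll": 0,"hand": 0},
    {"x": 0,"y": 0,"z": -10,"roll": 0,"hand": 0},
    {"x": 0,"y": 0,"z": -8,"roll": 0,"hand": 0},
    {"x": 0,"y": 0,"z": -4,"roll": 0,"hand": 0},
    {"x": 0,"y": 0,"z": 0,"roll": 0,"hand": 0},
  ],
  force=11,
)

```text
time: 20.15
position: [0.4476, 0.0391, 0.1224]
tool_rot: [-0.007, -3.141, 0.001]
ft_force: [-0.4, 0.5, -2.1]
grip_width: 0.229
grip_force: 11.0
```

Request:
send_rows(
  rows=[
    {"x": 0,"y": 0,"z": 0,"roll": 0,"hand": 0},
    {"x": 0,"y": 0,"z": 0,"roll": 0,"hand": 0},
    {"x": 0,"y": 0,"z": -1,"roll": 0,"hand": 60},
    {"x": 0,"y": 0,"z": 0,"roll": 0,"hand": 60},
    {"x": 0,"y": 0,"z": 0,"roll": 0,"hand": 60},
    {"x": 0,"y": 0,"z": 0,"roll": 0,"hand": 60},
  ],
  force=4,
)

```text
time: 20.75
position: [0.448, 0.0393, 0.1222]
tool_rot: [0.007, 3.141, 0.0]
ft_force: [0.0, -0.1, -1.6]
grip_width: 0.507
grip_force: 0.0
```

Request:
send_rows(
  rows=[
    {"x": 0,"y": 0,"z": 10,"roll": 0,"hand": 60},
    {"x": 0,"y": 0,"z": 30,"roll": 0,"hand": 60},
    {"x": 0,"y": 0,"z": 40,"roll": 0,"hand": 60},
    {"x": 0,"y": 0,"z": 40,"roll": 0,"hand": 30},
    {"x": 0,"y": -10,"z": 40,"roll": 0,"hand": 0},
    {"x": 0,"y": -20,"z": 0,"roll": 0,"hand": 0},
  ],
)

```text
time: 21.35
position: [0.4506, 0.0103, 0.2885]
tool_rot: [0.003, 3.131, 0.005]
ft_force: [-0.1, 0.0, -0.3]
grip_width: 0.497
grip_force: 0.0
```

```bash
python3 - <<'E'
from h import *
st=get_state();print(st['position'],st['tool_rot'],st['time'],st['ft_force'])
s=grab('scene','s15.png');t=grab('top','t15.png')
a=cv2.resize(s[100:260,200:380],None,fx=2.4,fy=2.4,interpolation=cv2.INTER_CUBIC)
b=cv2.resize(t[140:300,325:475],None,fx=2.4,fy=2.4,interpolation=cv2.INTER_CUBIC)
cv2.imwrite('pics/c15.png',np.hstack([a,b]));print(a.shape)
E
```

```text
[0.45056783 0.01030815 0.28848113] [3.03408152e-03 3.13072761e+00 5.03319426e-03] 21.35 [-0.05778901  0.01247338 -0.32510282]
(384, 432, 3)
```

View pics/c15.png

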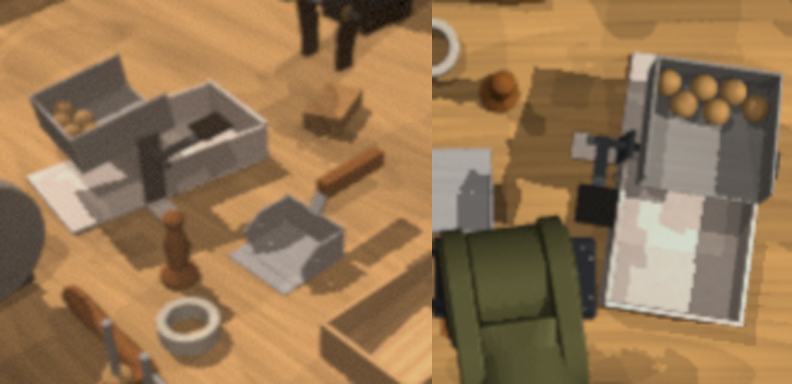

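The last picture shows the scoop standing upright on the bench at scene crop (290,240), six balls against the pan's far wall, and the pedal at top crop (597,203). I turn the closed gripper along the tipper's x axis and move over the pedal.

Request:
send_rows(
  rows=[
    {"x": 6,"y": -10,"z": 0,"roll": -8.2,"hand": 0},
    {"x": 6,"y": -10,"z": 0,"roll": -8.2,"hand": 0},
    {"x": 6,"y": -10,"z": 0,"roll": -8.2,"hand": 0},
    {"x": 6,"y": -10,"z": 0,"roll": -8.2,"hand": 0},
    {"x": 6,"y": -10,"z": 0,"roll": -8.2,"hand": 0},
    {"x": 6,"y": -10,"z": 0,"roll": -8.2,"hand": 0},
    {"x": 6,"y": -10,"z": 0,"roll": -8.2,"hand": 0},
    {"x": 6,"y": -10,"z": 0,"roll": -8.2,"hand": 0},
    {"x": 6,"y": -10,"z": 0,"roll": -8.2,"hand": 0},
    {"x": 6,"y": -10,"z": 0,"roll": -8.2,"hand": 0},
  ],
  force=20,
)

```text
time: 22.45
position: [0.5076, -0.0903, 0.2813]
tool_rot: [-2.072, -2.359, 0.001]
ft_force: [-0.2, 0.5, 0.2]
grip_width: 0.002
grip_force: 0.0
```

Request:
send_rows(
  rows=[
    {"x": 7,"y": -10,"z": 0,"roll": -8.2,"hand": 0},
    {"x": 7,"y": -10,"z": 0,"roll": -8.2,"hand": 0},
    {"x": 0,"y": 0,"z": -30,"roll": 0,"hand": 0},
    {"x": 0,"y": 0,"z": -30,"roll": 0,"hand": 0},
    {"x": 0,"y": 0,"z": -20,"roll": 0,"hand": 0},
    {"x": 0,"y": 0,"z": 0,"roll": 0,"hand": 0},
  ],
)

```text
time: 23.05
position: [0.5195, -0.1096, 0.1985]
tool_rot: [-2.379, -2.044, 0.008]
ft_force: [-0.6, 0.7, -0.7]
grip_width: 0.01
grip_force: 0.0
```

Request:
send_rows(
  rows=[
    {"x": 5,"y": -4,"z": 0,"roll": 0,"hand": 0},
    {"x": 0,"y": 0,"z": -8,"roll": 0,"hand": 0},
    {"x": 0,"y": 0,"z": -8,"roll": 0,"hand": 0},
    {"x": 0,"y": 0,"z": -6,"roll": 0,"hand": 0},
    {"x": 0,"y": 0,"z": -6,"roll": 0,"hand": 0},
    {"x": 0,"y": 0,"z": 0,"roll": 0,"hand": 0},
  ],
)

```text
time: 23.65
position: [0.526, -0.1146, 0.1738]
tool_rot: [-2.382, -2.046, 0.002]
ft_force: [-3.9, 0.7, 7.9]
grip_width: 0.002
grip_force: 3.8
```

Request:
send_rows(
  rows=[
    {"x": 0,"y": 0,"z": -6,"roll": 0,"hand": 0},
    {"x": 0,"y": 0,"z": -6,"roll": 0,"hand": 0},
    {"x": 0,"y": 0,"z": -6,"roll": 0,"hand": 0},
    {"x": 0,"y": 0,"z": -5,"roll": 0,"hand": 0},
    {"x": 0,"y": 0,"z": -4,"roll": 0,"hand": 0},
    {"x": 0,"y": 0,"z": 0,"roll": 0,"hand": 0},
  ],
)

```text
time: 24.25
position: [0.5273, -0.1148, 0.1482]
tool_rot: [2.383, 2.047, 0.002]
ft_force: [-3.9, 1.4, 11.9]
grip_width: 0.009
grip_force: 6.1
```

Request:
send_rows(
  rows=[
    {"x": 0,"y": 0,"z": -3,"roll": 0,"hand": 0},
    {"x": 0,"y": 0,"z": -3,"roll": 0,"hand": 0},
    {"x": 0,"y": 0,"z": -2,"roll": 0,"hand": 0},
    {"x": 0,"y": 0,"z": 0,"roll": 0,"hand": 0},
  ],
)

```text
time: 24.65
position: [0.5286, -0.115, 0.1419]
tool_rot: [2.381, 2.046, 0.006]
ft_force: [-3.1, 1.3, 16.8]
grip_width: 0.007
grip_force: 8.1
```

Request:
send_rows(
  rows=[
    {"x": 0,"y": 0,"z": -3,"roll": 0,"hand": 0},
    {"x": 0,"y": 0,"z": -2,"roll": 0,"hand": 0},
    {"x": 0,"y": 0,"z": 0,"roll": 0,"hand": 0},
    {"x": 0,"y": 0,"z": 0,"roll": 0,"hand": 0},
  ],
)

```text
time: 25.05
position: [0.5289, -0.1152, 0.141]
tool_rot: [2.383, 2.046, 0.009]
ft_force: [-14.5, 3.4, 44.2]
grip_width: 0.006
grip_force: 23.6
```

```bash
python3 - <<'E'
from h import *
st=get_state();print(st['position'],st['ft_force'])
grab('scene','s16.png');smap(grab('top','t16.png'),160,276,392,474,3)
E
```

```text
[ 0.52892487 -0.11524642  0.14096899] [-14.45704508   3.41600971  44.20519473]
160 ##################################################################################
163 ################..............++++################################################
166 ###############+....................................++############################
169 ###############+.......................................................+##########
172 ##############+........................................................+##########
175 ##############+............................................................+++####
178 ##############..................................................................+#
181 #############+....................................................................
184 ......++++###.....................................................................
187 .................................................................................+
190 .......+++++++...................................................................#
193 .....+++#+++#+#+++..........................................
[... 1671 characters left out ...]
####
253 ++#++#+++#+++++###+++++#++##++++++##++...........................+################
256 +#++++++++++#++#+++++++++++#++++++#+++..+########+...............+################
259 +++#+++#++#+####+++#+++##+++++++++++++++##########+..............#################
262 #++++++++++++##+++#++#+++++++++#+++####################+........+#################
265 +++++++++++++++#+++#++##+++#+++++++#####+.......##########+.....##################
268 ++++#++++#++###+++#+++##++++++++++++++.........+##########.....+##################
271 #+++++++++++#+#++##++++++++++++++++...............++##++.......+##################
274 +#+++++#+++###++++++++#+#+++++++++############+++++............###################
```

The stop is reached: the force jumped to 44 N without further travel. The pan is empty and balls are visible in the bin. Easing a little, holding, then letting the pedal rise.

Request:
send_rows(
  rows=[
    {"x": 0,"y": 0,"z": 2,"roll": 0,"hand": 0},
    {"x": 0,"y": 0,"z": 0,"roll": 0,"hand": 0},
    {"x": 0,"y": 0,"z": 0,"roll": 0,"hand": 0},
    {"x": 0,"y": 0,"z": 0,"roll": 0,"hand": 0},
    {"x": 0,"y": 0,"z": 0,"roll": 0,"hand": 0},
    {"x": 0,"y": 0,"z": 0,"roll": 0,"hand": 0},
  ],
)

```text
time: 25.75
position: [0.5288, -0.1152, 0.1413]
tool_rot: [2.382, 2.046, 0.008]
ft_force: [-11.0, 1.4, 33.9]
grip_width: 0.004
grip_force: 17.3
```

Request:
send_rows(
  rows=[
    {"x": 0,"y": 0,"z": 10,"roll": 0,"hand": 0},
    {"x": 0,"y": 0,"z": 15,"roll": 0,"hand": 0},
    {"x": 0,"y": 0,"z": 20,"roll": 0,"hand": 0},
    {"x": 0,"y": 0,"z": 30,"roll": 0,"hand": 0},
    {"x": 0,"y": 10,"z": 40,"roll": 0,"hand": 0},
    {"x": 0,"y": 30,"z": 20,"roll": 0,"hand": 0},
    {"x": 0,"y": 40,"z": 0,"roll": 0,"hand": 0},
    {"x": 0,"y": 40,"z": 0,"roll": 0,"hand": 0},
    {"x": 0,"y": 40,"z": 0,"roll": 0,"hand": 0},
    {"x": 0,"y": 40,"z": 0,"roll": 0,"hand": 0},
  ],
)

```text
time: 26.75
position: [0.5265, 0.0869, 0.271]
tool_rot: [-2.383, -2.047, -0.001]
ft_force: [-0.0, -1.0, -0.0]
grip_width: 0.006
grip_force: 0.0
```

```bash
python3 - <<'E'
from h import *
st=get_state();print(st['position'],st['ft_force'],st['time'])
grab('scene','s17.png');t=grab('top','t17.png');smap(t,160,276,386,474,2)
b=cv2.imread('pics/t15.png')[:,400:480].astype(int);d=np.abs(b-t[:,400:480]).sum(2)
ys,xs=np.nonzero(d[155:222]>60);print('pan-region changed px',len(ys),'rows',(ys.min()+155,ys.max()+155) if len(ys) else None)
E
```

```text
[0.52648791 0.08689669 0.2709883 ] [-0.03413618 -0.96857826 -0.02002532] 26.75
160 ########################################################################################
162 ######################+.......+++#######################################################
164 #####################+...................+++++++########################################
166 #####################+.................................++++++###########################
168 #####################+..............................................+++++++#############
170 #####################............................................................+++++##
172 ####################+................................................................+##
174 ####################+................................................................+##
176 ####################+................................................................###
178 ####################.................................................................###
180 ###################+.................................................................##
[... 3734 characters left out ...]
+.....+####################+#########################+........+#################
264 ########+......+######+.+#########++##########+..+++++#########+......##################
266 ########+..................+####+...+#########+......+##########+.....##################
268 ############+++++.....................++###+..........##########......##################
270 #########################++++..........................+#######......+##################
272 #######################################++++..........................###################
274 ####################################################++++.............###################
pan-region changed px 742 rows (np.int64(169), np.int64(194))
```

All six balls are in the bin (rows 248 to 270), the pan is empty and back at rest, and the gripper is clear. A short settle, then I hand in.

Request:
send_rows(
  rows=[
    {"x": 0,"y": 0,"z": 10,"roll": 0,"hand": 0},
    {"x": 0,"y": 0,"z": 0,"roll": 0,"hand": 0},
    {"x": 0,"y": 0,"z": 0,"roll": 0,"hand": 0},
    {"x": 0,"y": 0,"z": 0,"roll": 0,"hand": 0},
    {"x": 0,"y": 0,"z": 0,"roll": 0,"hand": 0},
    {"x": 0,"y": 0,"z": 0,"roll": 0,"hand": 0},
    {"x": 0,"y": 0,"z": 0,"roll": 0,"hand": 0},
    {"x": 0,"y": 0,"z": 0,"roll": 0,"hand": 0},
  ],
)

```text
time: 27.65
position: [0.5267, 0.0852, 0.2809]
tool_rot: [2.383, 2.047, -0.0]
ft_force: [0.9, 0.7, 0.1]
grip_width: 0.003
grip_force: 0.0
```

```bash
python3 -c "
from bench import *
print(close_job())"
```

```text
the job is handed in; nothing more can be done
None
```

The job is handed in at about 27.7 s: all six balls went through the pan into the bin, the pedal was held at its stop and the pan sprang back, and the scoop stands upright and released on the bench; the judge's result was not shown to me.

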